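# Pin the holding-down bar over the seal stone

## Robot

A 6-joint arm with a two-finger parallel gripper is mounted at the origin on the work surface. World frame = base frame: x ahead of the robot, y to its left, z up, the work surface at z = 0. Lengths are in m, angles in rad, forces in N, time in s.
With the tool pointing down it reaches from about 0.3 to 0.875 m from the base axis. Payload 6.4 kg.
Tool frame: the origin (TCP) lies where the fingers leave the gripper's body, on its centre line; the fingertips stand 73 mm ahead of it and the grasp point (between the pads) lies 54 mm ahead of it; z points along the fingers, y is the line along which they close (so a half turn about z gives the same grasp; the last joint's range is limited). The gripper opens to 85 mm and grips with 20 to 120 N. Pads are 22 mm wide; open, the fingers measure 114 mm over their backs; the gripper's body (76 mm by 85 mm) begins 54 mm behind the grasp point. The pads swing forward as they close: fully open they stand 13 mm farther back than shut.
Start: joints at [1.003, 0.181, 1.607, -0, 1.354, -0.206], TCP at [0.204, 0.538, 0.304] pointing down, gripper open.
Joint ranges: [-2.99, 2.99], [-0.89, 2.07], [0.3, 2.58], [-1.14, 4.28], [0, 2.63], [-3.12, 3.12]. Speed limits (rad/s): [2.57, 2.57, 3.01, 3.14, 3.14, 3.14].

## Interface

Orientations are given as a unit quaternion [w, x, y, z].
In Python, from bench import ctrl gives the robot as it stands.
- The arm moves only by the tool carry_out, never from a script. Its argument "steps" is one flat list of numbers, 7 for each row, row after row: the shift along the tool's x, y, z in m, then the turn, a rotation vector about the tool's x, y, z in rad, then the opening, from 0 (shut) to 1 (fully open). In form: [dx, dy, dz, wx, wy, wz, claw, dx, dy, dz, wx, wy, wz, claw, ...]. A call has 1 to 20 rows; each row is the pose to reach, as a shift and turn from the pose commanded when the call began, along the tool's axes at that moment; what a row does not reach only later rows make up. A row lasts 1/10 s, in which the tool goes at most 50 mm and 8.59 degrees, less where a joint would pass 70% of its speed; a pose out of reach is approached as far as the arm can. A call with a gripper value outside its range is refused whole. The fingers move at their own pace and stop on an object; the grip force is fixed at half the most. Time passes only in rows, so rows that repeat a pose let the fingers close. It gives the time, the measured TCP pose, the force, the opening and the grip force at its end, in the units of the state.
- ctrl.get_obs(): the state, without advancing time (a new reading comes with each control period).
- ctrl.camera(name): name is "scene" or "top" or "wrist"; returns the picture (400x640x3 uint8, red, green, blue); there is no depth.
- ctrl.camera_params(name): a dict with "vertical_fov" (degrees; the focal length in pixels is half the picture's height over the tangent of half this angle, whatever the lens; pixels are square), "cx", "cy" (the principal point, pixels), "cam_to_world" (4x4, takes a point from camera to world coordinates); the wrist camera has in their place "hand_eye" (4x4, takes a point from camera to tool coordinates, whose origin is the TCP and whose axes are the flange's). Camera axes: x right, y down, z forward; pixel columns grow to the right and rows downward; lengths in m; the calibration is good to about 2 mm. A picture is of the moment at which its call begins: read the wrist's pose just before it. camera_params takes no time and is no camera call.
- ctrl.hand_in(): hands the job in; it is judged then, once.
The state is a dict: "time_s": time; "q": joint angles; "dq": joint speeds; "joint_efforts": joint torques, N m; "eef_pos": TCP position; "eef_rot": TCP orientation; "wrist_force": force on the tool from outside, world axes, zero at the start; "torque": the same for the moment, N m; "opening": opening from 0.0 (shut) to 1.0 (fully open); "grasp_force": force on a finger pad.
Only numpy, scipy, OpenCV 4.12 (cv2) and the standard library are available. Lean on these libraries where they do the work, as an engineer would, in place of code of your own. Each camera call takes 0.05 s, during which the arm holds its last target. There are 200 camera calls.

## Task

Clamp the seal stone for carving: press the raised holding-down bar fully down into its fork, push the hitch pin all the way through the fork and the bar's cross hole, then swing the pin's sprung loop round over the shaft end so that it snaps closed. Leave the stone in its nest and leave the spare stone, the paste jar and the engraving knife where they are.

Things in the scene. Friction and masses are not known exactly. Their poses are not given: they have to be found in the camera images.
- fixture: Grey steel holding-down fixture fixed to the bench, base 150 x 270 x 12 mm. Origin: centre of its underside. +y runs along the bar from its hinge to the fork, +x is the way the pin goes in, z up. In its frame, mm: bar hinge axis (along x) through (0, -90, 75), hinge posts 92 high; pin axis (along x) at y 90, z 75. Nothing else stands on the fork's +y side or near the pin's head.
- fork (a point): Centre of the 22 mm gap between the fork's two cheeks, on the pin axis, at (0, 90, 75) mm in the fixture, whose axes it has. Cheeks: y 56 to 106, z 55 to 95, near one x -37 to -11, far one x 11 to 23, on a pedestal at y 56 to 76; beyond y 76 only the base is below them.
- nest (a point): Centre of the floor of the stone's nest, 12 mm above the bench, at (0, -10, 12) mm in the fixture; low wooden walls 12 mm high round it; axes as the fixture's.
- bar (a joint): Angle of the holding-down bar, rad: 0 = fully down (its stop), grows as its fork end rises; starts raised. Stiff hinge, it stays where it is left; about 3 to 4 N at the press spot moves it down. A bar not fully down blocks the pin.
- press_spot (a point): Point on the bar's top face, 115 mm from its hinge axis, 11 mm above the line from hinge to tongue hole; y along the bar away from the hinge, z out of its top face. The bar is steel, 20 mm wide, 22 mm high; its end is a 34 mm high tongue with a 17.5 mm cross hole 180 mm from the hinge, which enters the fork.
- hitch_pin (a joint): How far the pin has been pushed in, m: 0 = fully out (still started in the near cheek), 0.070 = fully home, flange against the near cheek. Outer face of the head at x -131 mm in the fixture when out, -61 when home. Moves along the fixture's +x with about 3 N of friction.
- pin_head (a point): Centre of the pin head's outer flat face (34 mm diameter, facing the fixture's -x), on the pin axis, 75 mm above the bench. Push here. The shaft is 14 mm thick; x along the pin towards its tip.
- pin_tip (a point): Centre of the pin's tip, 100 mm from the head's outer face.
- loop (a joint): Angle of the loop about the upright hinge in the pin's head, 12 mm in from its outer face, rad: 0 = open, out to the fixture's +y side; 1.66 = closed, end bar in front of the pin's tip. It closes from +y round to +x. Over-centre spring: above about 0.95 it snaps closed by itself, below about 0.7 it springs open; 4 N at 70 mm from the hinge starts it. It cannot close until the pin is nearly home.
- loop_end (a point): Middle of the loop's upright end bar, 97 mm from the loop's hinge, at pin-axis height. The loop is an upright D of 8 mm steel wire: level arms 30 mm above and 30 mm below the pin axis, from the head to 78 mm from the hinge, then slanting to the 28 mm end bar. x points from hinge to end bar, z up.
- stone: Grey-green seal stone, 92 x 44 x 44 mm, one end carved, lying in the nest along the fixture's x; origin at the centre of its underside. The closed bar passes about 1 mm over it.
- spare_stone: Second, loose seal stone 85 x 36 x 36 mm on the bench; origin at the centre of its underside, x along it. Bystander.
- paste_jar: Low white ceramic jar with a lid, 76 mm wide, 42 mm high; origin at the centre of its underside. Bystander.
- knife: Engraving knife lying on the bench, 160 mm long, 11 mm thick, black grip and steel blade; x towards the blade, origin at mid length underneath. Bystander.
Things that resemble listed ones, but are neither listed nor needed, are in the scene too. Leave any black or brown look-alike of the stone alone.

How it is judged:
By the outcome, as a careful person would: the job done as asked, in the order asked, and still so for the second after the job is handed in, with the robot touching nothing.
It also fails if it takes over 54 s, if anything falls off the work surface, if the arm or the gripper's body presses on something with over 40 N, if the wrist force passes 120 N, or if a joint passes its speed limit or range.

## Working session

There is one attempt and no reset: what is moved stays moved. The work goes in short steps, Python scripts to look and compute and a tool call to move; the robot and the scene stay as the last step left them, time stands still between calls to the robot, and variables do not carry over. Pictures are saved under pics/ and viewed, at most 10 in all, crops included, and the job is handed in when it is done.

Besides the shell and the picture viewer there is one more tool, called after "Call:" as name(argument=value, ...) on one line, values as JSON. carry_out: Moves the arm, as the interface text tells. Its arguments: {"type":"object","properties":{"steps":{"type":"array"}},"required":["steps"]}

```bash
mkdir -p pics
cat > h.py <<'E'
import numpy as np, cv2
from bench import ctrl
from scipy.spatial.transform import Rotation as R
def K(p,h=400):
    return h/2/np.tan(np.radians(p["vertical_fov"])/2),p["cx"],p["cy"]
def ray(name,u,v):
    p=ctrl.camera_params(name);f,cx,cy=K(p);T=np.array(p["cam_to_world"])
    return T[:3,3],T[:3,:3]@np.array([(u-cx)/f,(v-cy)/f,1])
def onz(name,u,v,z):
    o,d=ray(name,u,v);return o+d*(z-o[2])/d[2]
def proj(name,P):
    p=ctrl.camera_params(name);f,cx,cy=K(p);T=np.array(p["cam_to_world"])
    c=(np.asarray(P)-T[:3,3])@T[:3,:3];return c[...,:2]/c[...,2:]*f+[cx,cy]
E
python3 - <<'E'
from h import *
for n in("scene","top"):
    cv2.imwrite(f"pics/{n}0.png",ctrl.camera(n)[:,:,::-1])
    p=ctrl.camera_params(n);print(n,{k:np.round(v,3).tolist() for k,v in p.items()})
print({k:np.round(v,3).tolist() for k,v in ctrl.camera_params("wrist").items()})
o=ctrl.get_obs();print(o)
E
```

```text
scene {'vertical_fov': 44.905, 'cx': 315.17, 'cy': 207.212, 'cam_to_world': [[0.202, 0.631, -0.749, 1.305], [0.979, -0.125, 0.159, -0.164], [0.006, -0.766, -0.643, 0.695], [0.0, 0.0, 0.0, 1.0]]}
top {'vertical_fov': 48.716, 'cx': 324.043, 'cy': 196.279, 'cam_to_world': [[0.045, -0.977, 0.207, 0.374], [-0.999, -0.045, 0.006, -0.019], [0.003, -0.207, -0.978, 1.001], [0.0, 0.0, 0.0, 1.0]]}
{'vertical_fov': 58.288, 'cx': 321.923, 'cy': 192.878, 'hand_eye': [[-0.0, -0.96, -0.28, 0.07], [1.0, -0.001, 0.001, 0.001], [-0.001, -0.28, 0.96, -0.071], [0.0, 0.0, 0.0, 1.0]]}
{'time_s': 0.1, 'q': array([ 1.00267089e+00,  1.81503343e-01,  1.60791613e+00, -2.03807942e-05,
        1.35382296e+00, -2.06289446e-01]), 'dq': array([-1.80711957e-03, -7.16425896e-04, -1.52197714e-03, -3.92100755e-04,
        3.00395637e-05, -6.38496229e-04]), 'joint_efforts': array([ 4.98045047e-04, -4.45883524e+01, -3.52235305e+01, -2.91102651e-04,
        4.23136895e-03,  3.04024445e-05]), 'eef_pos': array([0.20331128, 0.53743493, 0.30304965]), 'eef_rot': array([-3.02269277e-04,  1.79930436e-01,  9.83678991e-01, -7.67579311e-04]), 'wrist_force': array([-0.53772452, -0.92304459,  0.36100528]), 'torque': array([0.03776203, 0.06412409, 0.02036005]), 'grasp_force': 0.0, 'opening': 1.0028630342542704}
```

View pics/scene0.png

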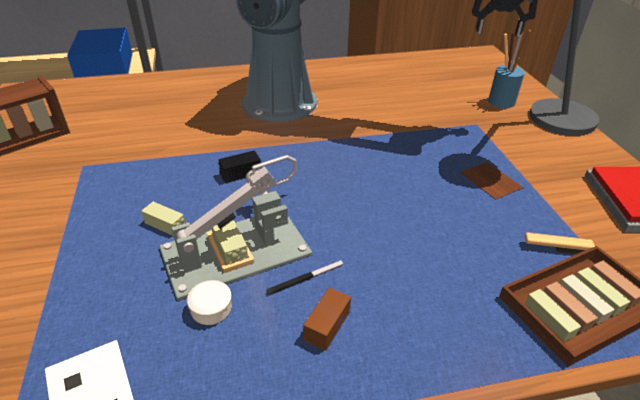

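View pics/top0.png

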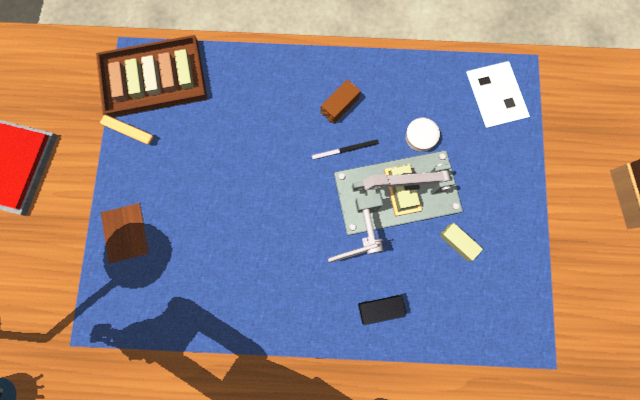

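The scene view shows the fixture at about (235,245) with the bar raised and the loop open near (280,170). In the top view the base corners are near (335,173), (452,152), (462,212) and (345,234). The pin head is near (374,245) and the loop end near (330,258). I'll refine these on enlarged crops.

Run:
```python
from h import *
a=cv2.imread("pics/top0.png")[140:275,315:475]
cv2.imwrite("pics/topc.png",cv2.resize(a,None,fx=4.4,fy=4.4,interpolation=cv2.INTER_CUBIC))
C=[(335,173),(452,152),(462,212),(345,234)]
P=np.array([onz("top",*c,0.012) for c in C]);print(P.round(3))
print([np.linalg.norm(P[i]-P[(i+1)%4]).round(3) for i in range(4)],P.mean(0).round(3))
```

```text
[[ 0.639 -0.035  0.012]
 [ 0.702 -0.306  0.012]
 [ 0.561 -0.327  0.012]
 [ 0.498 -0.063  0.012]]
[np.float64(0.279), np.float64(0.143), np.float64(0.271), np.float64(0.143)] [ 0.6   -0.183  0.012]
```

View pics/topc.png

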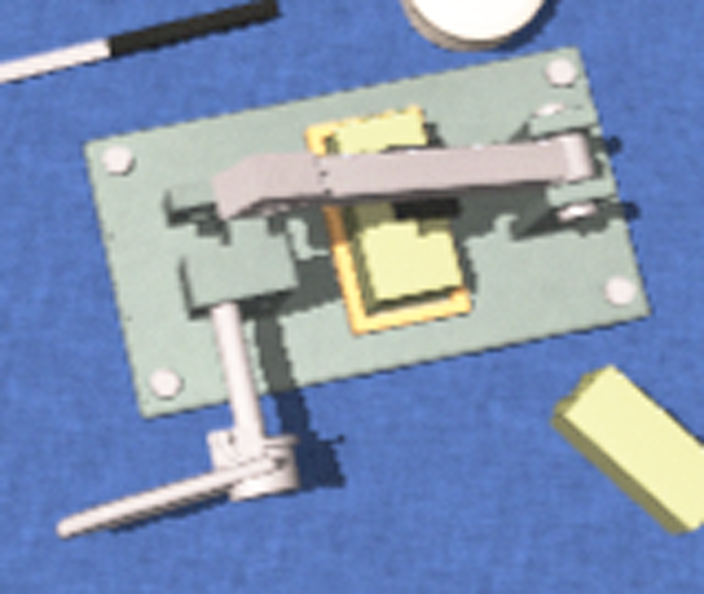

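The crop shows base corners at (85,142), (577,47), (650,315) and (145,417), and the raised bar. The pin head is at (258,465), with the loop end at (68,525). Next: fit the fixture pose and check it against both views.

Run:
```python
from h import *
c=np.array([(85,142),(577,47),(650,315),(145,417)])/4.4+[315,140]-0.39
P=np.array([onz("top",*k,0.012) for k in c])[:,:2]
M=np.array([(75,135),(75,-135),(-75,-135),(-75,135)])/1e3
A=P-P.mean(0);yaw=np.arctan2((M[:,0]*A[:,1]-M[:,1]*A[:,0]).sum(),(M*A).sum())
t=P.mean(0);print("top",t.round(4),yaw.round(4))
Rz=R.from_euler('z',yaw).as_matrix()
W=lambda p:np.array(p)/1e3@Rz.T+[*t,0]
print("resid",((W(np.c_[M*1e3,[12]*4])[:,:2]-P)*1e3).round(1))
pts=[(75,135,12),(75,-135,12),(-75,-135,12),(-75,135,12),(-131,90,75),(-119,90+97,75),(-119,90+97,89),(-37,56,95),(-37,106,95),(-11,106,95),(23,106,95)]
print("world",W(pts).round(3).tolist())
for n in("top","scene"):
    im=cv2.imread(f"pics/{n}0.png")
    x0,y0,w,h=(315,140,160,135) if n=="top" else (140,145,190,155)
    im=cv2.resize(im[y0:y0+h,x0:x0+w],None,fx=3.8,fy=3.8,interpolation=cv2.INTER_CUBIC)
    for q in proj(n,W(pts)): cv2.circle(im,tuple(int(v) for v in (q-[x0,y0]+.5)*3.8),3,(0,0,255),1)
    cv2.imwrite(f"pics/ov_{n}.png",im)
a=cv2.imread("pics/ov_top.png");b=cv2.imread("pics/ov_scene.png")
b=b[:, :]
cv2.imwrite("pics/ov.png",cv2.resize(b,(760,620))[:600])
```

```text
top [ 0.6018 -0.1803] 0.2449
resid [[ 0.4  1.3]
 [ 1.6 -1.2]
 [-0.7 -1.5]
 [-1.3  1.4]]
world [[0.642, -0.031, 0.012], [0.707, -0.293, 0.012], [0.562, -0.329, 0.012], [0.496, -0.067, 0.012], [0.453, -0.125, 0.075], [0.441, -0.028, 0.075], [0.441, -0.028, 0.089], [0.552, -0.135, 0.095], [0.54, -0.086, 0.095], [0.565, -0.08, 0.095], [0.598, -0.072, 0.095]]
```

View pics/ov.png

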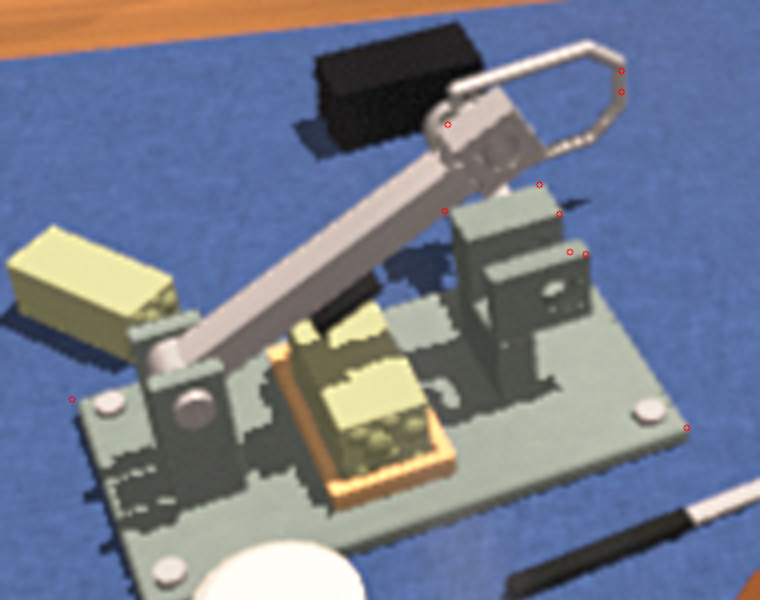

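View pics/ov_top.png

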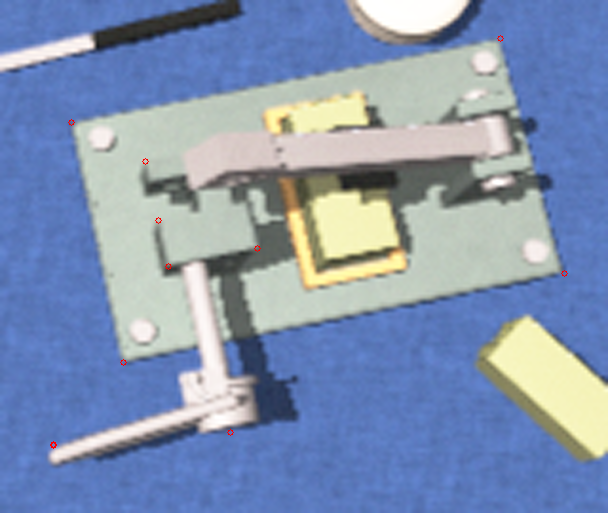

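The red projections fall within about 1 px of the fork corners, the loop end at (621,80) and the pin head, so the pose is good to a few mm. The tongue hole shows at about (502,145) in the scene crop; I'll use it for the bar angle and then compute the first move.

```bash
cat >> h.py <<'E'
t0=np.array([0.6018,-0.1803,0]);YAW=0.2449
RF=R.from_euler('z',YAW).as_matrix()
def F2W(p): return RF@(np.array(p)/1e3)+t0
def W2F(P): return RF.T@(np.array(P)-t0)*1e3
def Rt(): # tool x = -fixture x, z down
    x=-RF[:,0];z=np.array([0,0,-1.]);return np.c_[x,np.cross(z,x),z]
def rows(pts,base=None):
    "tip (x,y,z mm fixture, 73 mm ahead of TCP) -> shifts from present pose"
    o=ctrl.get_obs();q=o["eef_rot"];R0=R.from_quat([q[1],q[2],q[3],q[0]]).as_matrix()
    print("tip fixture",W2F(o["eef_pos"]+R0[:,2]*.073).round(1),"F",(RF.T@o["wrist_force"]).round(1),"t",o["time_s"])
    w=R.from_matrix(R0.T@Rt()).as_rotvec()
    for p in pts:
        print(p,(R0.T@(F2W(p)+[0,0,.073]-o["eef_pos"])).round(4),w.round(4))
E
python3 - <<'E'
from h import *
o,d=ray("scene",140+502/4,145+145/4)
of=W2F(o);df=RF.T@d
s=(10-of[0])/df[0];p=of+s*df;v=p-[10,-90,75];print("hole",p.round(1),np.hypot(v[1],v[2]).round(1),np.arctan2(v[2],v[1]).round(3))
rows([(0,25,215),(0,25,86),(-160,90,160)])
E
```

```text
hole [ 10.   73.1 161.3] 184.5 0.487
tip fixture [-212.7  792.9  230. ] F [-0.7 -0.8  0.4] t 0.1
(0, 25, 215) [-0.6125 -0.5096  0.0157] [-0.0015 -0.0008 -0.6067]
(0, 25, 86) [-0.6125 -0.5094  0.1447] [-0.0015 -0.0008 -0.6067]
(-160, 90, 160) [-0.444  -0.5474  0.0708] [-0.0015 -0.0008 -0.6067]
```

Call:
carry_out(steps=[-0.6125, -0.5095, 0, -0.0015, -0.0008, -0.6067, 0, -0.6125, -0.5095, 0, -0.0015, -0.0008, -0.6067, 0, -0.6125, -0.5095, 0, -0.0015, -0.0008, -0.6067, 0, -0.6125, -0.5095, 0, -0.0015, -0.0008, -0.6067, 0, -0.6125, -0.5095, 0, -0.0015, -0.0008, -0.6067, 0, -0.6125, -0.5095, 0, -0.0015, -0.0008, -0.6067, 0, -0.6125, -0.5095, 0, -0.0015, -0.0008, -0.6067, 0, -0.6125, -0.5095, 0, -0.0015, -0.0008, -0.6067, 0, -0.6125, -0.5095, 0, -0.0015, -0.0008, -0.6067, 0, -0.6125, -0.5095, 0, -0.0015, -0.0008, -0.6067, 0, -0.6125, -0.5095, 0, -0.0015, -0.0008, -0.6067, 0, -0.6125, -0.5095, 0, -0.0015, -0.0008, -0.6067, 0, -0.6125, -0.5095, 0, -0.0015, -0.0008, -0.6067, 0, -0.6125, -0.5095, 0, -0.0015, -0.0008, -0.6067, 0, -0.6125, -0.5095, 0, -0.0015, -0.0008, -0.6067, 0, -0.6125, -0.5095, 0, -0.0015, -0.0008, -0.6067, 0, -0.6125, -0.5095, 0, -0.0015, -0.0008, -0.6067, 0, -0.6125, -0.5095, 0, -0.0015, -0.0008, -0.6067, 0, -0.6125, -0.5095, 0, -0.0015, -0.0008, -0.6067, 0, -0.6125, -0.5095, 0, -0.0015, -0.0008, -0.6067, 0])

```text
time_s: 2.1
eef_pos: [0.5955, -0.1539, 0.3037]
eef_rot: [0.0, -0.123, 0.992, 0.001]
wrist_force: [0.5, -1.1, 0.2]
opening: 0.001
grasp_force: 0.0
```

Run:
```python
from h import *
rows([(0,25,120),(0,25,90),(0,25,85)])
cv2.imwrite("pics/w1.png",ctrl.camera("wrist")[:,:,::-1])
```

```text
tip fixture [  0.3  27.3 230.7] F [ 0.2 -1.2  0.2] t 2.1
(0, 25, 120) [ 0.0003 -0.0024  0.1107] [0.0021 0.0006 0.0015]
(0, 25, 90) [ 0.0003 -0.0025  0.1407] [0.0021 0.0006 0.0015]
(0, 25, 85) [ 0.0003 -0.0025  0.1457] [0.0021 0.0006 0.0015]
```

View pics/w1.png

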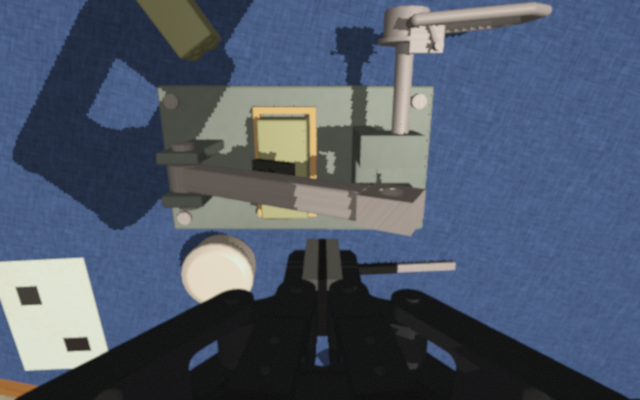

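The wrist view shows the raised bar running from the hinge at (180,180) to the tongue at (400,210), with the fingers closed above it. Pressing down next.

Call:
carry_out(steps=[0, -0.0025, 0.05, 0.002, 0, 0.0015, 0, 0, -0.0025, 0.075, 0.002, 0, 0.0015, 0, 0, -0.0025, 0.085, 0.002, 0, 0.0015, 0, 0, -0.0025, 0.095, 0.002, 0, 0.0015, 0, 0, -0.0025, 0.105, 0.002, 0, 0.0015, 0, 0, -0.0025, 0.115, 0.002, 0, 0.0015, 0, 0, -0.0025, 0.122, 0.002, 0, 0.0015, 0, 0, -0.0025, 0.129, 0.002, 0, 0.0015, 0, 0, -0.0025, 0.134, 0.002, 0, 0.0015, 0, 0, -0.0025, 0.139, 0.002, 0, 0.0015, 0, 0, -0.0025, 0.142, 0.002, 0, 0.0015, 0, 0, -0.0025, 0.144, 0.002, 0, 0.0015, 0, 0, -0.0025, 0.145, 0.002, 0, 0.0015, 0, 0, -0.0025, 0.145, 0.002, 0, 0.0015, 0])

```text
time_s: 3.55
eef_pos: [0.5967, -0.1579, 0.1588]
eef_rot: [0.001, -0.121, 0.993, -0.001]
wrist_force: [0.0, 0.6, -0.6]
opening: 0.0
grasp_force: 0.0
```

Run:
```python
from h import *
rows([(0,25,85),(0,25,83)])
```

```text
tip fixture [ 0.5 22.8 85.8] F [ 0.2  0.6 -0.6] t 3.55
(0, 25, 85) [0.0005 0.0021 0.0008] [-0.0012  0.001  -0.0015]
(0, 25, 83) [0.0005 0.0021 0.0028] [-0.0012  0.001  -0.0015]
```

Call:
carry_out(steps=[0, 0.002, 0.002, 0, 0, 0, 0, 0, 0.002, 0.003, 0, 0, 0, 0, 0, 0.002, 0.003, 0, 0, 0, 0])

```text
time_s: 3.85
eef_pos: [0.5968, -0.1576, 0.1585]
eef_rot: [0.001, -0.121, 0.993, -0.002]
wrist_force: [-5.9, -3.4, 14.5]
opening: 0.004
grasp_force: 7.3
```

Run:
```python
from h import *
rows([])
im=ctrl.camera("scene")[:,:,::-1]
cv2.imwrite("pics/s1.png",cv2.resize(im[130:300,140:340],None,fx=3.5,fy=3.5,interpolation=cv2.INTER_CUBIC))
```

```text
tip fixture [ 0.7 22.9 85.5] F [-6.6 -1.9 14.5] t 3.85
```

View pics/s1.png

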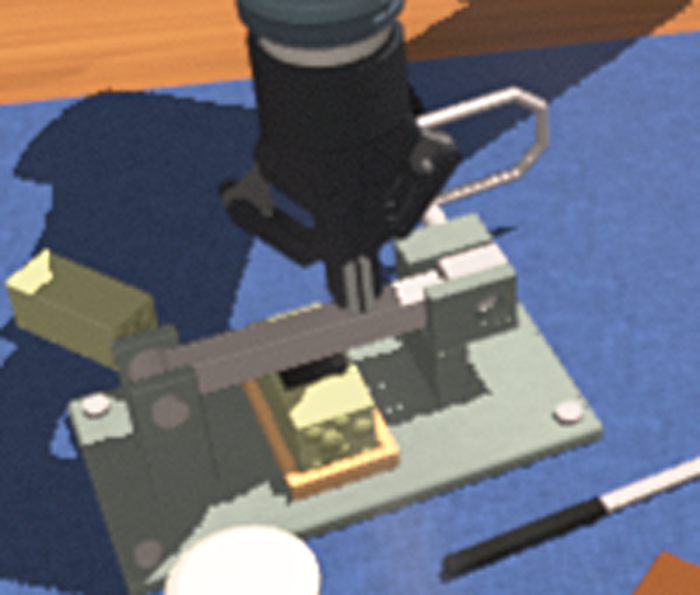

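The bar is down in the fork: the tip stopped at z 85.5 mm with 14.5 N, and the tongue sits level between the cheeks near (450,275). Next, go behind the pin head.

Call:
carry_out(steps=[0, 0, -0.03, 0, 0, 0, 0, 0, 0, -0.065, 0, 0, 0, 0, 0.05, 0.02, -0.065, 0, 0, 0, 0, 0.095, 0.04, -0.065, 0, 0, 0, 0, 0.14, 0.065, -0.065, 0, 0, 0, 0, 0.17, 0.067, -0.065, 0, 0, 0, 0, 0.17, 0.067, -0.06, 0, 0, 0, 0, 0.17, 0.067, -0.02, 0, 0, 0, 0, 0.17, 0.067, 0.016, 0, 0, 0, 0, 0.17, 0.067, 0.016, 0, 0, 0, 0, 0.17, 0.067, 0.016, 0, 0, 0, 0])

```text
time_s: 5.0
eef_pos: [0.4154, -0.1319, 0.1397]
eef_rot: [0.0, -0.121, 0.993, 0.0]
wrist_force: [0.3, -0.0, 0.1]
opening: -0.002
grasp_force: 0.0
```

Run:
```python
from h import *
rows([(-145,90,66),(-72,90,66)])
cv2.imwrite("pics/w2.png",ctrl.camera("wrist")[:,:,::-1])
```

```text
tip fixture [-169.    92.2   66.7] F [ 0.2 -0.1  0.1] t 5.0
(-145, 90, 66) [-0.0241 -0.0021  0.0007] [ 0.0001  0.0002 -0.0015]
(-72, 90, 66) [-0.0971 -0.002   0.0007] [ 0.0001  0.0002 -0.0015]
```

View pics/w2.png

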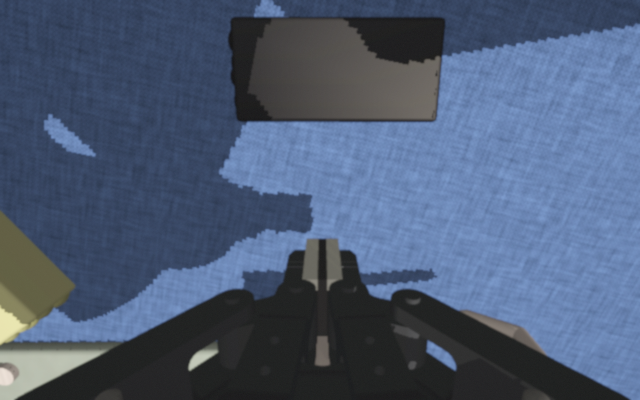

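Call:
carry_out(steps=[-0.02, -0.002, 0, 0, 0, 0, 0, -0.028, -0.002, 0, 0, 0, 0, 0, -0.036, -0.002, 0, 0, 0, 0, 0, -0.044, -0.002, 0, 0, 0, 0, 0, -0.052, -0.002, 0, 0, 0, 0, 0, -0.06, -0.002, 0, 0, 0, 0, 0, -0.067, -0.002, 0, 0, 0, 0, 0, -0.074, -0.002, 0, 0, 0, 0, 0, -0.08, -0.002, 0, 0, 0, 0, 0, -0.086, -0.002, 0, 0, 0, 0, 0, -0.09, -0.002, 0, 0, 0, 0, 0, -0.092, -0.002, 0, 0, 0, 0, 0, -0.092, -0.002, 0, 0, 0, 0, 0])

```text
time_s: 6.35
eef_pos: [0.5053, -0.1113, 0.1396]
eef_rot: [0.001, -0.121, 0.993, -0.0]
wrist_force: [0.5, -0.2, -0.5]
opening: -0.002
grasp_force: 0.1
```

Run:
```python
from h import *
rows([(-72,90,66)])
```

```text
tip fixture [-76.8  90.3  66.6] F [ 0.5 -0.3 -0.5] t 6.35
(-72, 90, 66) [-0.0049 -0.0003  0.0006] [-0.0007  0.0018 -0.0015]
```

Call:
carry_out(steps=[-0.003, 0, 0, 0, 0, 0, 0, -0.006, 0, 0, 0, 0, 0, 0, -0.006, 0, 0, 0, 0, 0, 0])

```text
time_s: 6.65
eef_pos: [0.511, -0.1099, 0.1396]
eef_rot: [0.001, -0.121, 0.993, -0.0]
wrist_force: [-1.4, 0.3, -0.4]
opening: 0.001
grasp_force: 0.6
```

Run:
```python
from h import *
rows([(-72,90,66)])
im=ctrl.camera("scene")[:,:,::-1]
cv2.imwrite("pics/s2.png",cv2.resize(im[120:290,180:360],None,fx=3.5,fy=3.5,interpolation=cv2.INTER_CUBIC))
```

```text
tip fixture [-71.   90.2  66.6] F [-1.3  0.6 -0.4] t 6.65
(-72, 90, 66) [ 0.0009 -0.0003  0.0006] [-0.0007  0.0014 -0.0015]
```

View pics/s2.png

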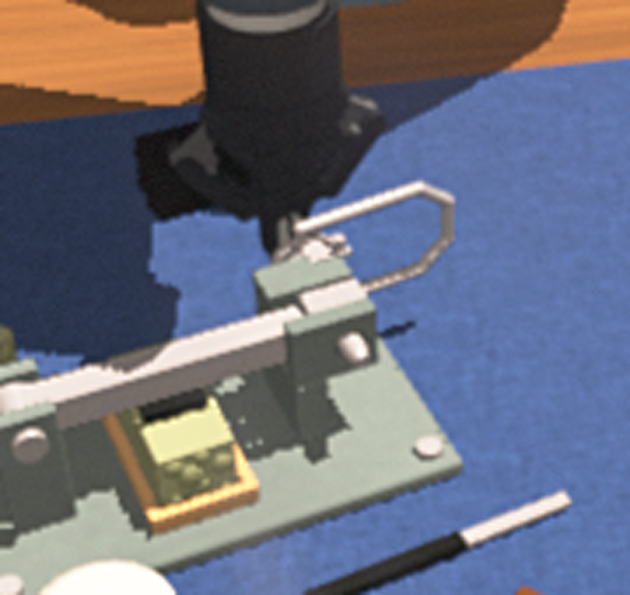

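The pin tip has just appeared through the far cheek at (352,347) in the crop. It isn't home yet, so I keep pushing.

Call:
carry_out(steps=[-0.003, 0, 0, 0, 0, 0, 0, -0.006, 0, 0, 0, 0, 0, 0, -0.008, 0, 0, 0, 0, 0, 0])

```text
time_s: 7.0
eef_pos: [0.5126, -0.1096, 0.1395]
eef_rot: [-0.008, -0.122, 0.992, -0.0]
wrist_force: [-42.5, -12.9, 30.7]
opening: -0.002
grasp_force: 22.2
```

Run:
```python
from h import *
rows([(-72,90,66)])
```

```text
tip fixture [-70.5  90.3  66.5] F [-44.4  -2.2  30.7] t 7.0
(-72, 90, 66) [ 0.0026 -0.0002  0.0005] [ 0.0015 -0.0159  0.0007]
```

Call:
carry_out(steps=[0.008, 0, 0, 0, 0, 0, 0, 0.03, 0, 0, 0, 0, 0, 0, 0.03, 0, 0, 0, 0, 0, 0])

```text
time_s: 7.3
eef_pos: [0.4882, -0.1155, 0.1396]
eef_rot: [0.0, -0.121, 0.993, -0.0]
wrist_force: [-0.5, -0.3, -0.6]
opening: 0.001
grasp_force: 0.0
```

Run:
```python
from h import *
rows([(-90,160,70)])
im=ctrl.camera("scene")[:,:,::-1]
im=cv2.resize(im[120:290,180:360],None,fx=3.5,fy=3.5,interpolation=cv2.INTER_CUBIC)
for p in[(39,90,75),(33,90,75),(-49,187,75)]:
    q=(proj("scene",F2W(p))-[180,120]+.5)*3.5;cv2.circle(im,tuple(q.astype(int)),3,(0,0,255),1)
cv2.imwrite("pics/s3.png",im)
```

```text
tip fixture [-94.4  90.4  66.6] F [-0.6 -0.2 -0.6] t 7.3
(-90, 160, 70) [-0.0043  0.0696 -0.0035] [-0.0004  0.0009 -0.0026]
```

View pics/s3.png

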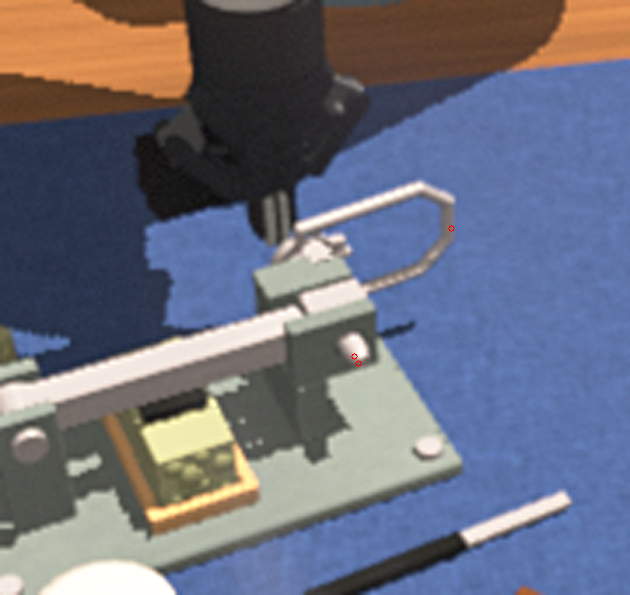

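The pin is home: its tip sticks out of the far cheek as predicted (350–363 rows), and the loop end matches at (451,228). Next, swing the loop.

Call:
carry_out(steps=[0.005, 0.04, -0.018, 0, 0, 0, 0, 0, 0.074, -0.018, 0, 0, 0, 0, -0.018, 0.074, -0.018, 0, 0, 0, 0, -0.032, 0.074, -0.018, 0, 0, 0, 0, -0.041, 0.0735, -0.018, 0, 0, 0, 0, -0.05, 0.0725, -0.018, 0, 0, 0, 0, -0.0585, 0.07, -0.018, 0, 0, 0, 0, -0.0665, 0.066, -0.018, 0, 0, 0, 0, -0.074, 0.061, -0.018, 0, 0, 0, 0, -0.0805, 0.0545, -0.018, 0, 0, 0, 0, -0.0845, 0.05, -0.018, 0, 0, 0, 0, -0.0875, 0.045, -0.018, 0, 0, 0, 0, -0.0875, 0.045, -0.018, 0, 0, 0, 0])

```text
time_s: 8.65
eef_pos: [0.564, -0.0515, 0.1579]
eef_rot: [0.001, -0.121, 0.993, -0.001]
wrist_force: [0.2, -0.1, -0.4]
opening: 0.005
grasp_force: 0.0
```

Run:
```python
from h import *
rows([(-90,160,70)])
im=ctrl.camera("scene")[:,:,::-1]
cv2.imwrite("pics/s4.png",cv2.resize(im[120:290,180:360],None,fx=3.5,fy=3.5,interpolation=cv2.INTER_CUBIC))
```

```text
tip fixture [ -5.3 134.   84.9] F [ 0.2 -0.1 -0.4] t 8.65
(-90, 160, 70) [0.0847 0.0257 0.0147] [-0.0014  0.0017 -0.0023]
```

View pics/s4.png

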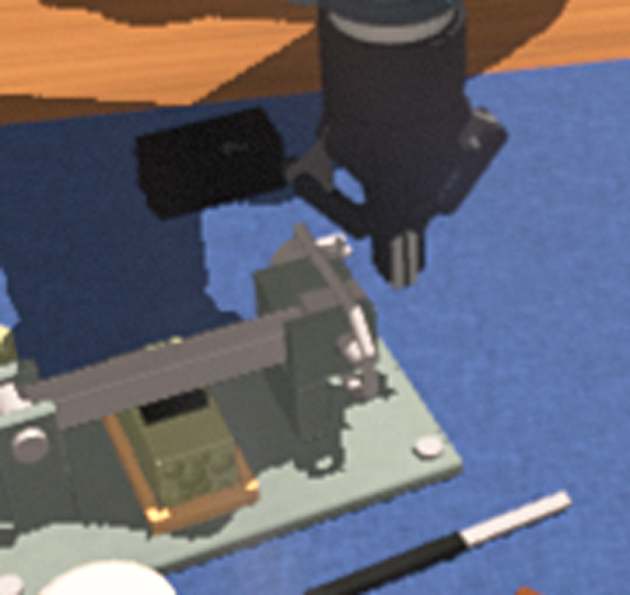

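The loop has snapped across, with its end bar in front of the pin tip near (370,360). Next I back off and check the end bar's expected position in numbers. I've already viewed 11 pictures, one over the limit of 10, so I won't view any more.

Call:
carry_out(steps=[0.01, 0.04, -0.01, 0, 0, 0, 0, 0.02, 0.08, -0.05, 0, 0, 0, 0, 0.02, 0.1, -0.09, 0, 0, 0, 0, 0.02, 0.1, -0.12, 0, 0, 0, 0, 0.02, 0.1, -0.12, 0, 0, 0, 0, 0.02, 0.1, -0.12, 0, 0, 0, 0])

```text
time_s: 9.3
eef_pos: [0.5198, 0.0419, 0.2785]
eef_rot: [0.002, -0.122, 0.993, -0.001]
wrist_force: [-0.4, 0.0, 0.1]
opening: 0.002
grasp_force: 0.0
```

Run:
```python
from h import *
rows([])
for a in(1.3,1.5,1.66):
    s,c=np.sin(a),np.cos(a)
    print(a,[((proj("scene",F2W((-49+r*s,90+r*c,z)))-[180,120]+.5)*3.5).round().tolist() for r,z in((0,105),(78,105),(97,89),(97,61))])
```

```text
tip fixture [-25.5 235.3 205.5] F [-0.3  0.1  0.1] t 9.3
1.3 [[297.0, 231.0], [383.0, 297.0], [405.0, 337.0], [406.0, 375.0]]
1.5 [[297.0, 231.0], [359.0, 308.0], [376.0, 350.0], [377.0, 388.0]]
1.66 [[297.0, 231.0], [337.0, 314.0], [349.0, 358.0], [351.0, 396.0]]
```

Run:
```python
from h import *
im=ctrl.camera("scene");old=cv2.resize(cv2.imread("pics/s4.png"),(180,170),interpolation=cv2.INTER_AREA)
now=im[120:290,180:360]
for r in (84,90,95,100,104,108,112):
    print(r,"old R",old[r,92:116,2].tolist());print(r,"now R",now[r,92:116,0].tolist())
```

```text
84 old R [116, 114, 114, 110, 112, 119, 119, 112, 109, 112, 112, 110, 104, 97, 96, 93, 93, 92, 94, 96, 92, 90, 91, 92]
84 now R [115, 116, 113, 107, 114, 119, 118, 112, 108, 115, 111, 110, 103, 95, 96, 92, 93, 90, 93, 95, 91, 92, 92, 91]
90 old R [78, 80, 80, 80, 81, 80, 82, 111, 177, 233, 250, 219, 107, 72, 76, 86, 96, 97, 96, 94, 94, 95, 91, 90]
90 now R [81, 81, 80, 80, 79, 78, 81, 103, 133, 138, 127, 103, 81, 78, 79, 86, 96, 96, 94, 94, 97, 96, 92, 90]
95 old R [82, 81, 81, 81, 84, 92, 102, 106, 109, 135, 195, 237, 237, 173, 87, 81, 97, 94, 92, 94, 91, 90, 89, 91]
95 now R [80, 84, 83, 79, 82, 92, 102, 110, 114, 119, 175, 240, 243, 175, 83, 82, 96, 94, 93, 92, 92, 89, 89, 91]
100 old R [83, 82, 81, 75, 74, 94, 130, 175, 218, 240, 223, 168, 205, 237, 214, 143, 167, 194, 181, 139, 95, 90, 94, 95]
100 now R [83, 83, 82, 76, 76, 95, 113, 119, 122, 143, 163, 157, 209, 242, 225, 119, 80, 80, 83, 87, 95, 91, 85, 84]
104 old R [83, 83, 83, 82, 81, 80, 81, 80, 88, 99, 110, 114, 118, 120, 130, 163, 193, 197, 195, 195, 186, 154, 108, 88]
104 now R [83, 81, 80, 83, 85, 81, 80, 81, 87, 101, 108, 110, 121, 121, 119, 108, 83, 83, 80, 82, 84, 71, 43, 39]
108 old R [91, 111, 157, 197, 188, 146, 116, 141, 176, 184, 154, 103, 114, 121, 122, 113, 80, 80, 137, 195, 199, 195, 194, 185]
108 now R [87, 83, 84, 86, 82, 91, 113, 143, 176, 185, 155, 98, 118, 120, 123, 115, 84, 82, 81, 105, 159, 196, 197, 186]
112 old R [86, 82, 80, 81, 85, 83, 82, 82, 86, 93, 96, 101, 114, 120, 118, 106, 85, 77, 79, 100, 133, 163, 192, 195]
112 now R [84, 82, 80, 84, 84, 82, 82, 81, 90, 94, 98, 102, 118, 123, 117, 102, 102, 155, 193, 196, 194, 194, 194, 193]
```

Call:
carry_out(steps=[0.08, 0.39, 0, 0, 0, 0, 0, 0.08, 0.39, 0, 0, 0, 0, 0, 0.08, 0.39, 0, 0, 0, 0, 0, 0.08, 0.39, 0, 0, 0, 0, 0, 0.08, 0.39, 0, 0, 0, 0, 0, 0.08, 0.39, 0, 0, 0, 0, 0, 0.08, 0.39, 0, 0, 0, 0, 0, 0.08, 0.39, 0, 0, 0, 0, 0, 0.08, 0.39, 0, 0, 0, 0, 0, 0.08, 0.39, 0, 0, 0, 0, 0])

```text
time_s: 10.35
eef_pos: [0.347, 0.401, 0.2752]
eef_rot: [-0.001, -0.123, 0.992, -0.001]
wrist_force: [-0.0, -1.5, -0.1]
opening: -0.0
grasp_force: 0.0
```

Run:
```python
from h import *
rows([])
im=ctrl.camera("top");cv2.imwrite("pics/t2.png",im[:,:,::-1])
for a in(1.4,1.53,1.66):
    s,c=np.sin(a),np.cos(a)
    print(a,[proj("top",F2W((-49+r*s,90+r*c,z))).round(1).tolist() for r,z in((0,105),(78,105),(97,89),(97,61))])
print("cheek",[proj("top",F2W(p)).round(1).tolist() for p in((-37,106,95),(-11,106,95),(23,106,95),(39,90,75))])
for r in range(170,214,3): print(r,im[r,345:395,0].tolist())
```

```text
tip fixture [-106.4  625.5  202.2] F [-0.4 -1.5 -0.1] t 10.35
1.4 [[368.1, 212.8], [353.9, 178.5], [350.0, 172.3], [349.3, 175.6]]
1.53 [[368.1, 212.8], [358.5, 177.1], [355.6, 170.6], [354.7, 174.0]]
1.66 [[368.1, 212.8], [363.2, 176.3], [361.4, 169.6], [360.3, 173.0]]
cheek [[358.9, 209.6], [356.2, 197.6], [352.8, 182.1], [357.8, 175.9]]
170 [188, 198, 194, 201, 205, 200, 203, 204, 204, 203, 187, 204, 230, 212, 168, 169, 198, 198, 194, 193, 196, 193, 194, 195, 196, 195, 193, 192, 191, 190, 193, 191, 195, 192, 197, 192, 191, 196, 192, 224, 254, 255, 255, 255, 253, 221, 218, 248, 248, 248]
173 [203, 204, 205, 205, 201, 201, 198, 202, 199, 194, 165, 143, 193, 228, 217, 173, 170, 195, 198, 198, 198, 201, 197, 200, 193, 194, 194, 193, 192, 196, 197, 193, 194, 194, 191, 192, 191, 192, 192, 188, 240, 255, 255, 251, 139, 147, 160, 227, 248, 248]
176 [159, 207, 203, 205, 204, 201, 200, 197, 196, 186, 181, 225, 235, 230, 248, 249, 217, 135, 91, 93, 92, 92, 91, 92, 90, 93, 87, 150, 197, 194, 195, 195, 194, 193, 193, 193, 192, 195, 196, 195, 192, 249, 255, 254, 217, 142, 146, 202, 243, 248]
17
[... 2286 characters left out ...]
202, 201, 201, 201, 204, 226, 228, 234, 249, 231, 218, 245, 245, 246, 237, 239, 252, 249, 190, 99, 157, 199, 191, 179, 166, 136, 115, 98, 62, 64, 65, 75, 91, 94, 91, 93, 95, 88, 95, 100, 96, 97, 141, 246, 255]
209 [204, 203, 206, 205, 205, 202, 203, 204, 205, 207, 224, 242, 244, 243, 249, 241, 230, 216, 215, 223, 218, 248, 251, 236, 173, 104, 101, 104, 104, 86, 81, 66, 67, 75, 88, 96, 92, 94, 96, 96, 110, 131, 126, 168, 206, 205, 205, 196, 188, 250]
212 [200, 205, 205, 202, 204, 205, 202, 203, 202, 207, 201, 231, 248, 248, 248, 248, 248, 248, 247, 245, 236, 233, 252, 253, 215, 139, 119, 139, 142, 104, 81, 90, 95, 95, 95, 93, 94, 95, 154, 200, 201, 199, 201, 203, 204, 202, 202, 202, 198, 228]
```

The loop is static, but it measures about 1.55–1.57 rad rather than 1.66. I'll nudge the end bar gently closed to make sure.

Call:
carry_out(steps=[-0.159, -0.475, 0.05, 0, 0, 0, 0, -0.159, -0.475, 0.05, 0, 0, 0, 0, -0.159, -0.475, 0.05, 0, 0, 0, 0, -0.159, -0.475, 0.05, 0, 0, 0, 0, -0.159, -0.475, 0.05, 0, 0, 0, 0, -0.159, -0.475, 0.05, 0, 0, 0, 0, -0.159, -0.475, 0.05, 0, 0, 0, 0, -0.159, -0.475, 0.05, 0, 0, 0, 0, -0.159, -0.475, 0.05, 0, 0, 0, 0, -0.159, -0.475, 0.05, 0, 0, 0, 0, -0.159, -0.475, 0.05, 0, 0, 0, 0, -0.159, -0.475, 0.05, 0, 0, 0, 0, -0.159, -0.475, 0.05, 0, 0, 0, 0, -0.159, -0.475, 0.09, 0, 0, 0, 0, -0.159, -0.475, 0.13, 0, 0, 0, 0, -0.159, -0.475, 0.13, 0, 0, 0, 0, -0.159, -0.495, 0.13, 0, 0, 0, 0, -0.159, -0.507, 0.13, 0, 0, 0, 0, -0.159, -0.509, 0.13, 0, 0, 0, 0, -0.159, -0.509, 0.13, 0, 0, 0, 0])

```text
time_s: 12.4
eef_pos: [0.6263, -0.0558, 0.1497]
eef_rot: [0.002, -0.121, 0.993, -0.001]
wrist_force: [-0.2, 0.5, -0.6]
opening: 0.003
grasp_force: 0.0
```

Run:
```python
from h import *
rows([(53,112,72)])
```

```text
tip fixture [ 54.2 114.6  76.7] F [-0.   0.6 -0.6] t 12.4
(53, 112, 72) [ 0.0009 -0.0028  0.0047] [-0.0022  0.0038 -0.0028]
```

Call:
carry_out(steps=[0, -0.002, 0, 0, 0, 0, 0, 0, -0.004, 0, 0, 0, 0, 0, 0, -0.006, 0, 0, 0, 0, 0, 0, -0.006, 0, 0, 0, 0, 0])

```text
time_s: 12.8
eef_pos: [0.6268, -0.0607, 0.1479]
eef_rot: [0.001, -0.121, 0.993, -0.0]
wrist_force: [1.1, 0.4, -0.0]
opening: -0.004
grasp_force: 0.0
```

Call:
carry_out(steps=[0, -0.002, 0, 0, 0, 0, 0, 0, -0.003, 0, 0, 0, 0, 0, 0, -0.003, 0, 0, 0, 0, 0])

```text
time_s: 13.1
eef_pos: [0.6272, -0.0626, 0.1477]
eef_rot: [0.0, -0.121, 0.993, 0.001]
wrist_force: [-0.5, 4.3, 0.7]
opening: -0.002
grasp_force: 2.5
```

Run:
```python
from h import *
rows([(53,112,72)])
```

```text
tip fixture [ 53.3 108.1  74.7] F [0.5 4.3 0.7] t 13.1
(53, 112, 72) [0.0002 0.0039 0.0027] [ 0.0012  0.0008 -0.0014]
```

Call:
carry_out(steps=[0, -0.0015, 0, 0, 0, 0, 0, 0, -0.003, 0, 0, 0, 0, 0, 0, -0.003, 0, 0, 0, 0, 0])

```text
time_s: 13.4
eef_pos: [0.6275, -0.0637, 0.1474]
eef_rot: [-0.0, -0.122, 0.993, 0.002]
wrist_force: [-0.8, 12.4, 2.4]
opening: 0.001
grasp_force: 5.7
```

Run:
```python
from h import *
rows([(53,112,72)])
```

```text
tip fixture [ 53.2 107.2  74.4] F [ 2.3 12.2  2.4] t 13.4
(53, 112, 72) [0.0002 0.0051 0.0025] [ 0.0043  0.0003 -0.0011]
```

It is at a hard stop: 12 N moves it under 1 mm. The top view also showed the open loop starting about 0.09 rad behind +y, so closed at 1.66 lies right along +x, which agrees with what I measured. I'll retreat and hand in.

Call:
carry_out(steps=[0, 0.02, 0, 0, 0, 0, 0, 0, 0.05, -0.02, 0, 0, 0, 0, 0, 0.08, -0.06, 0, 0, 0, 0, 0, 0.1, -0.1, 0, 0, 0, 0, 0, 0.1, -0.12, 0, 0, 0, 0, 0, 0.1, -0.12, 0, 0, 0, 0, 0, 0.1, -0.12, 0, 0, 0, 0])

```text
time_s: 14.1
eef_pos: [0.6037, 0.0309, 0.2676]
eef_rot: [0.001, -0.122, 0.993, -0.001]
wrist_force: [-0.2, 1.1, -0.6]
opening: -0.003
grasp_force: 0.0
```

Run:
```python
from h import *
rows([]);print(ctrl.hand_in())
```

```text
tip fixture [ 53.2 204.4 194.6] F [ 0.1  1.1 -0.6] t 14.1
the job is handed in; nothing more can be done
None
```

The job is handed in at 14.1 s with the bar pressed down, the pin home and the loop closed against its stop; the hand-in gave no verdict, the pin push peaked at about 54 N at the wrist through the fingertips, and I viewed 11 pictures, one over the limit of 10.

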